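# Take the left-hand nut off the desk fan

### The arm

A 7-joint arm with a two-finger parallel gripper is mounted at the origin on the work surface. World frame = base frame: x ahead of the robot, y to its left, z up, the work surface at z = 0. Lengths are in m, angles in rad, forces in N, time in s.
With the tool pointing down it reaches from about 0.35 to 0.9 m from the base axis. Payload 8.1 kg.
Tool frame: the origin (TCP) lies midway between the tips of the shut fingers; the grasp point (between the pads) lies 19 mm behind it; z points along the fingers, y is the line along which they close (so a half turn about z gives the same grasp; the last joint's range is limited). The gripper opens to 85 mm and grips with 20 to 120 N. Pads are 22 mm wide; open, the fingers measure 114 mm over their backs; the gripper's body (76 mm by 85 mm) begins 54 mm behind the grasp point. The pads swing forward as they close: fully open they stand 13 mm farther back than shut.
Start: joints at [-1.307, 0.434, 0.025, 1.573, -0.012, 1.134, -0.075], TCP at [0.224, 0.583, 0.203] pointing down, gripper open.
Joint ranges: [-2.62, 2.62], [-0.44, 2.09], [-1.27, 1.32], [0.08, 2.57], [-1.32, 4.46], [0.12, 2], [-2.74, 2.74]. Speed limits (rad/s): [2.22, 2.22, 3.01, 3.01, 3.14, 3.14, 3.14].

### API

Orientations are given as a unit quaternion [w, x, y, z].
In Python, from bench import * gives the robot as it stands. The module is installed in compiled form; this text tells all that it offers.
- The arm moves only by the tool carry_out, never from a script. Its argument "deltas" is one flat list of numbers, 7 for each row, row after row: the shift along the world's x, y, z as a fraction of full scale, then the turn, a rotation vector about the world's x, y, z as a fraction of full scale, then the closure, from -1 (fully open) to 1 (shut), so that 0 is half open. In form: [dx, dy, dz, rx, ry, rz, grip, dx, dy, dz, rx, ry, rz, grip, ...]. A call has 1 to 10 rows; each row shifts and turns the commanded pose from where the row before left it; what a row does not reach is not made up. Full scale, the value 1, is 0.02 m for a shift and 0.12 rad for a turn. A row lasts 1/12 s, in which the tool goes at most 41.7 mm and 7.16 degrees, less where a joint would pass 70% of its speed; a pose out of reach is approached as far as the arm can. A call with a number of a shift or a turn outside -1 to 1 is refused whole. A call with a gripper value outside its range is refused whole. The fingers move at their own pace and stop on an object; "squeeze" is the grip in N (left out, the last holds). Time passes only in rows, so rows that do not move let the fingers close. It gives the time, the measured TCP pose, the force, the opening and the grip force at its end, in the units of the state.
- observe(): the state, without advancing time (a new reading comes with each control period).
- read_camera(name): name is "scene" or "top" or "wrist"; returns (picture, depth): 480x640x3 uint8, blue, green, red; 480x640 float32, m along the optical axis (not along the pixel's ray), 0 where there is no reading.
- camera_model(name): a dict with "fovy" (degrees; the focal length in pixels is half the picture's height over the tangent of half this angle, whatever the lens; pixels are square), "cx", "cy" (the principal point, pixels), "world_from_camera" (4x4, takes a point from camera to world coordinates). Camera axes: x right, y up, looking along -z (the intrinsics and any distortion apply to the point x, -y, -z); pixel columns grow to the right and rows downward; lengths in m; the calibration is good to about 2 mm. A picture is of the moment at which its call begins: read the wrist's pose just before it. camera_model takes no time and is no camera call; for the wrist camera it gives the pose at the moment of the call.
- sign_off(): hands the job in; it is judged then, once.
The state is a dict: "time_s": time; "joint_positions": joint angles; "joint_vel": joint speeds; "effort": joint torques, N m; "position": TCP position; "ee_rot": TCP orientation; "wrist_force": force on the tool from outside, world axes, zero at the start; "moment": the same for the moment, N m; "width": opening from 0.0 (shut) to 1.0 (fully open); "grasp_force": force on a finger pad.
Only numpy, scipy, OpenCV 4.12 (cv2) and the standard library are available. Lean on these libraries where they do the work, as an engineer would, in place of code of your own. Each camera call takes 0.05 s, during which the arm holds its last target. There are 200 camera calls.

### The job

Take the red nut off the face-up desk fan so that its blades can be cleaned: the engraved arrow marks a left-hand thread, so turn it clockwise until you feel it come against its stop, then lift it off. Do not force it: no hard twisting against the stop and no pulling while the thread still holds. Set it down, without dropping it, standing upright in the lilac parts tray, let go, and leave the other things on the desk where they are.

Things in the scene. Friction and masses are not known exactly. Their poses are not given: they have to be found in the camera images.
- nut_center (a point): Red plastic fan nut, 42 mm across, 54 mm high, 40 to 80 g; this point is its centre, 27 mm above its underside; z up its axis, x along its grip bar. The lower 24 mm are a round cap; on it stands the bar, 38 mm long (x), 14 mm wide (y), 30 mm high: pinch it across y. White clockwise arrow engraved on the cap's rim: a left-hand thread, clockwise from above loosens.
- nut_mark (a point): White engraved line on top of the grip bar, at the bar's +x end, 10 mm from the nut's axis and 54 mm above its underside; it shows how far the nut has turned.
- shaft_top (a point): Top of the fan's shaft, 173 mm up, hidden in the nut. The nut turns 30 to 130 degrees clockwise to a firm stop: how far is not seen, only felt; let go, it stays put for a new grasp. It rises up to 3 mm on a spring washer, dragging at up to 0.1 N m; 0.1 N m more means the stop (0.3 N m or a 25 N pull is forcing it). It lifts off only within 10 degrees of the stop, best 3 to 8 back; 25 mm up clears the shaft.
- fan: White desk fan lying face up, fixed to the desk; origin under the centre of its foot, on the nut's axis, z up. Foot 170 mm across, five blue blades reaching 104 mm from the axis up to 146 mm high, wire rear guard 120 mm in radius up to 126 mm high, hub 60 mm across up to 150 mm, then a 44 mm spring washer and the nut. The hidden shaft ends 173 mm above the desk.
- tray_in (a point): Lilac open parts tray, fixed, 150 mm (x) by 120 mm (y) outside, walls 4 mm thick and 25 mm high; this point is the centre of its inner floor, 4 mm above the desk.
- driver: Loose screwdriver lying on the desk, bystander.
- phone: Loose black phone, 150 x 72 x 9 mm, bystander; origin under its centre.
- adapter: Loose white power adapter, 60 x 45 x 30 mm with two pins, bystander; origin under its centre.
There are look-alikes about, which are no part of the job. Leave any black or yellow look-alike of the part that bears nut_center alone.

How it is judged:
On the way:
1. the nut is lifted clear above the fan's shaft (z of nut_center in the frame of fan above 0.205 m and horizontal distance between nut_center and fan below 0.03 m), for 0.05 s.
At the end, for the whole second after the job is handed in: The nut stands upright (within 0.15 rad) on the tray's floor inside its walls, at rest and released (x of nut_center in the frame of tray_in between -0.06 and 0.06 m and y of nut_center in the frame of tray_in between -0.045 and 0.045 m and z of nut_center in the frame of tray_in below 0.032 m and angle between nut_center's own z axis and vertical below 0.15 rad and linear speed of nut below 0.02 m/s); the robot touches nothing.
It fails at once if the nut is forced: more than 50 N in all between it and the fan (the spring washer alone makes about 20) (contact force between nut and fan above 50 N).
It fails at once if the screwdriver, the phone or the adapter is shifted by more than 20 mm (distance of any of driver, phone, adapter from where it was at the start of the episode above 0.02 m).
It fails at once if the nut is dropped: it falls faster than 0.7 m/s with the fingers off it (linear speed of nut above 0.7 m/s and contact force between the fingers and nut below 0.1 N).
It also fails if it takes over 72 s, if anything falls off the work surface, if the arm or the gripper's body presses on something with over 40 N, if the wrist force passes 120 N, or if a joint passes its speed limit or range.

## Working session

There is one attempt and no reset: what is moved stays moved. The work goes in short steps, Python scripts to look and compute and a tool call to move; the robot and the scene stay as the last step left them, time stands still between calls to the robot, and variables do not carry over. Pictures are saved under pics/ and viewed, at most 10 in all, crops included, and the job is handed in when it is done.

Besides the shell and the picture viewer there is one more tool, called after "Request:" as name(argument=value, ...), one argument or row to a line, values as JSON. carry_out: Moves the arm, as the interface text tells. Its arguments: {"type":"object","properties":{"deltas":{"type":"array","items":{"type":"number"}},"squeeze":{"type":"number"}},"required":["deltas"]}

```bash
mkdir -p pics
cat > h.py <<'E'
from bench import *
import numpy as np, cv2
def ray(m,u,v):
    f=240/np.tan(np.radians(m["fovy"])/2); T=np.array(m["world_from_camera"])
    d=T[:3,:3]@np.array([(u-m["cx"])/f,-(v-m["cy"])/f,-1.0]); return T[:3,3],d
def onz(m,u,v,z):
    o,d=ray(m,u,v); return o+d*(z-o[2])/d[2]
def cloud(m,dep):
    f=240/np.tan(np.radians(m["fovy"])/2); T=np.array(m["world_from_camera"])
    v,u=np.mgrid[:480,:640]
    P=np.stack([(u-m["cx"])/f*dep,-(v-m["cy"])/f*dep,-dep],-1)
    return P@T[:3,:3].T+T[:3,3]
E
python3 - <<'E'
from h import *
s=observe(); print({k:np.round(v,3) for k,v in s.items()})
for n in("top","scene"):
    m=camera_model(n); p,d=read_camera(n); np.savez(n+".npz",p=p,d=d); cv2.imwrite(f"pics/{n}0.png",p)
    print(n,{k:np.round(v,3) for k,v in m.items() if not isinstance(v,str)})
    C=cloud(m,d); h=cv2.cvtColor(p,cv2.COLOR_BGR2HSV)
    mk=(((h[...,0]<8)|(h[...,0]>172))&(h[...,1]>130)&(h[...,2]>70)).astype(np.uint8)
    k,l,st,c=cv2.connectedComponentsWithStats(mk)
    for i in range(1,k):
        if st[i,4]>30: print("red",st[i],c[i].round(1),np.median(C[(l==i)&(d>0)],axis=0).round(3))
    mk=((h[...,0]>120)&(h[...,0]<160)&(h[...,1]>25)&(h[...,2]>90)).astype(np.uint8)
    k,l,st,c=cv2.connectedComponentsWithStats(mk)
    for i in range(1,k):
        if st[i,4]>200: print("lilac",st[i],c[i].round(1),np.median(C[(l==i)&(d>0)],axis=0).round(3))
E
```

```text
{'time_s': np.float64(0.0), 'joint_positions': array([-1.307,  0.435,  0.025,  1.574, -0.012,  1.134, -0.075]), 'joint_vel': array([-0.   ,  0.001, -0.003, -0.001,  0.001, -0.   , -0.   ]), 'effort': array([-0.0000e+00, -6.7049e+01,  1.0250e+00, -3.1622e+01,  1.5000e-02,
        1.2000e-02,  0.0000e+00]), 'position': array([0.224, 0.583, 0.203]), 'ee_rot': array([-0.   ,  0.182,  0.983, -0.001]), 'wrist_force': array([-0.061, -0.758, -0.119]), 'moment': array([-0.005, -0.027, -0.012]), 'grasp_force': np.float64(0.0), 'width': np.float64(1.001)}
top {'fovy': np.float64(47.509), 'cx': np.float64(315.014), 'cy': np.float64(231.326), 'world_from_camera': array([[ 0.018,  0.994, -0.106,  0.422],
       [-1.   ,  0.02 ,  0.014, -0.046],
       [ 0.016,  0.106,  0.994,  1.101],
       [ 0.   ,  0.   ,  0.   ,  1.   ]])}
red [  88   60   47   65 2834] [111.   92.4] [0.806 0.352 0.041]
red [166 203  27  27 477] [179.5 217.7] [0.537 0.167 0.19 ]
red [307 234  19  51 630] [316.6 259.2] [ 0.482 -0.065  0.025]
lilac [338 210  48  25 306] [364.8 220.2] [ 0.564 -0.164  0.005]
lilac [328 226  58  40 413] [357.  242.1] [ 0.521 -0.147  0.005]
lilac [328 248  48  36 406] [353.8 266.7] [ 0.469 -0.143  0.005]
scene {'fovy': np.float64(56.687), 'cx': np.float64(319.491), 'cy': np.float64(240.293), 'world_from_camera': array([[ 0.745, -0.564,  0.357,  0.844],
       [ 0.667,  0.637, -0.387, -0.362],
       [-0.009,  0.526,  0.85 ,  0.847],
       [ 0.   ,  0.   ,  0.   ,  1.   ]])}
red [379 143  22  34 488] [388.7 161.4] [0.547 0.163 0.182]
red [ 493  195   72   59 2297] [528.5 223.6] [0.816 0.338 0.038]
red [272 244  37  38 509] [290.2 262.5] [ 0.488 -0.07   0.022]
lilac [ 216    0   97   83 3021] [259.6  43.2] [-0.062  0.366  0.057]
lilac [ 227  255   93   88 3847] [273.3 297. ] [ 0.511 -0.145  0.004]
```

View pics/top0.png

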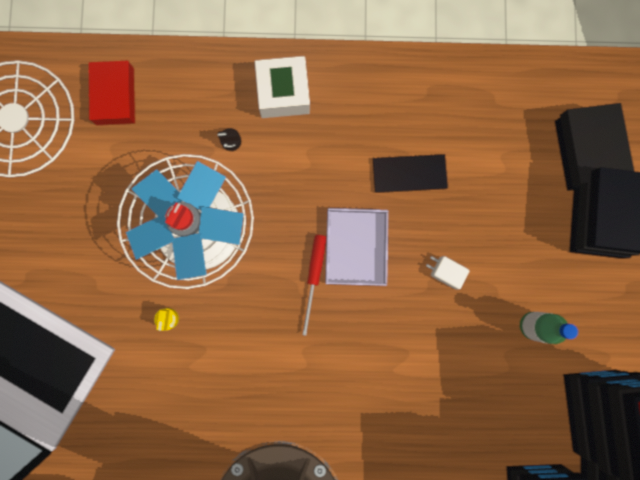

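Run:
```python
from h import *
p=np.load("top.npz")["p"]; q=np.load("scene.npz")["p"]
a=cv2.resize(p[185:250,140:220],(400,325),interpolation=cv2.INTER_CUBIC)
b=cv2.resize(q[130:195,350:430],(400,325),interpolation=cv2.INTER_CUBIC)
cv2.imwrite("pics/crop0.png",np.hstack([a,b]))
h=cv2.cvtColor(p,cv2.COLOR_BGR2HSV); m=camera_model("top"); d=np.load("top.npz")["d"]; C=cloud(m,d)
reg=np.zeros((480,640),bool); reg[195:238,158:202]=1
red=(((h[...,0]<8)|(h[...,0]>172))&(h[...,1]>130))&reg
top=red&(C[...,2]>0.192); P=C[top]; print(len(P),P.mean(0),P.min(0),P.max(0))
r=cv2.minAreaRect(np.argwhere(top)[:,::-1].astype(np.float32)); print(r, cv2.boxPoints(r))
for u,v in cv2.boxPoints(r): print(onz(m,u,v,0.204).round(4))
print("c",onz(m,*r[0],0.204).round(4), C[red][:,2].min())
```

```text
233 [0.53832114 0.17026055 0.21324348] [ 0.42203625 -0.04643073  0.19210461] [0.55878303 0.18574253 1.10054822]
((175.603759765625, 214.61322021484375), (11.752558708190918, 23.019474029541016), 29.05460548400879) [[164.87733 221.82077]
 [176.0566  201.69812]
 [186.33018 207.40567]
 [175.15092 227.52832]]
[0.5288 0.1892 0.204 ]
[0.5627 0.1724 0.204 ]
[0.5535 0.155  0.204 ]
[0.5197 0.1719 0.204 ]
c [0.5411 0.1721 0.204 ] 0.15016866908697135
```

View pics/crop0.png

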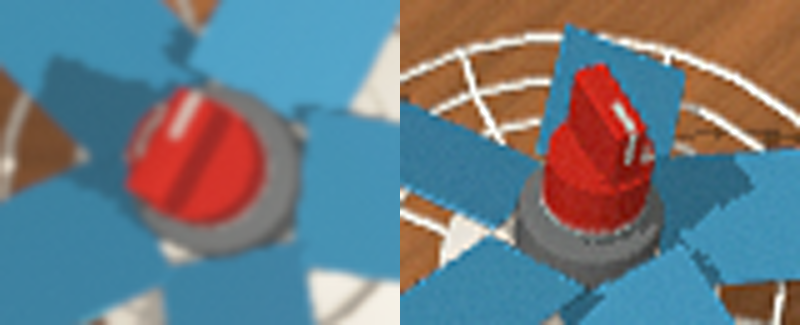

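The nut candidates in the top view are red at (180,217) on the fan shaft, yellow at (166,319) and black at (230,139). The red one fits: it sits on the fan and has the white arrow and mark, and the crop confirms it. Its bar runs from about (170,225) to (181,205), with the mark at (177,208) on the +x end. The tray is at (357,247).

Next I'll check the scene view for things in the way.

View pics/scene0.png

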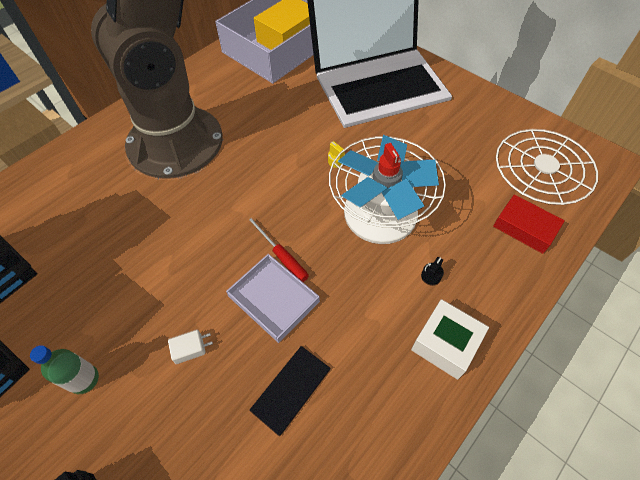

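Run:
```python
from h import *
z=np.load("top.npz"); m=camera_model("top"); C=cloud(m,z["d"])
print("left obj zmax",C[280:480,0:115,2].max(), C[380,30],C[330,50])
print("mark",onz(m,177,208,.207).round(4))
# tray outer corners, rim z .025
for u,v in((328,209),(388,210),(387,285),(328,284)): print(onz(m,u,v,.025).round(4))
S=np.load("scene.npz"); D=cloud(camera_model("scene"),S["d"]); 
for C in (C,D):
    for lo,hi in((.0,.1),(.1,.2),(.2,.35),(.35,.6)):
        k=(C[...,0]>.1)&(C[...,0]<.8)&(C[...,1]>-.4)&(C[...,1]<.6)&(C[...,2]>lo)&(C[...,2]<hi)
        k[:]=k; print(lo,hi,k.sum())
k=(C[...,0]>.1)&(C[...,0]<.8)&(abs(C[...,1])<.45)&(C[...,2]>.215)
print(C[k].min(0),C[k].max(0)) if k.any() else 0
```

```text
left obj zmax 1.1005482160250628 [0.23930125 0.48197847 0.01833909] [0.33487306 0.44979639 0.01954016]
mark [0.5518 0.1696 0.207 ]
[ 0.5823 -0.0862  0.025 ]
[ 0.5827 -0.2061  0.025 ]
[ 0.4337 -0.2047  0.025 ]
[ 0.4335 -0.0885  0.025 ]
0.0 0.1 125964
0.1 0.2 9215
0.2 0.35 236
0.35 0.6 0
0.0 0.1 50960
0.1 0.2 6902
0.2 0.35 157
0.35 0.6 0
```

The tool seems to start near the laptop screen, so I'll check that clearance first.

Run:
```python
from h import *
S=np.load("scene.npz"); D=cloud(camera_model("scene"),S["d"])
for u,v in((320,66),(312,5),(316,35),(413,46),(416,20),(414,3),(360,30),(370,5)): print(u,v,D[v,u].round(3))
p,d=read_camera("wrist"); cv2.imwrite("pics/w0.png",p); m=camera_model("wrist"); print(m["world_from_camera"].round(3),m["fovy"],m["cx"],m["cy"])
C=cloud(m,d)
for v in (60,180,300,420): print([C[v,u].round(2).tolist() for u in (80,240,400,560)])
```

```text
320 66 [0.108 0.45  0.026]
312 5 [0.067 0.466 0.182]
316 35 [0.087 0.458 0.11 ]
413 46 [0.255 0.698 0.027]
416 20 [0.234 0.725 0.087]
414 3 [0.222 0.717 0.137]
360 30 [0.155 0.565 0.101]
370 5 [0.154 0.604 0.155]
[[ 0.359 -0.899 -0.25   0.159]
 [ 0.933  0.346  0.096  0.606]
 [-0.    -0.268  0.963  0.373]
 [ 0.     0.     0.     1.   ]] 71.05038960103576 318.9754387617834 238.40900590967885
[[0.09, 0.52, 0.2], [0.11, 0.59, 0.21], [0.11, 0.71, -0.0], [0.18, 1.2, -0.49]]
[[0.1, 0.35, -0.0], [0.16, 0.52, 0.02], [0.21, 0.66, 0.07], [0.49, 1.2, -0.57]]
[[0.22, 0.27, -0.0], [0.29, 0.46, 0.01], [0.35, 0.63, 0.02], [0.81, 1.1, -0.51]]
[[0.2, 0.52, 0.3], [0.2, 0.58, 0.32], [0.21, 0.6, 0.32], [0.25, 0.64, 0.3]]
```

Request:
carry_out(
  deltas=[0.5,0,1,0,0,0,-1,0.5,0,1,0,0,0,-1,0.5,0,1,0,0,0,-1,0.72,-1,0.1,0,0,-0.04,-1,0.72,-1,0.1,0,0,-0.04,-1,0.72,-1,0.1,0,0,-0.04,-1,0.72,-1,0.1,0,0,-0.04,-1,0.72,-1,0.1,0,0,-0.04,-1,0.72,-1,0.1,0,0,-0.04,-1,0.72,-1,0.1,0,0,-0.04,-1],
)

```text
time_s: 0.98
position: [0.3554, 0.4422, 0.2772]
ee_rot: [-0.0, 0.199, 0.98, -0.0]
wrist_force: [0.4, 0.2, 0.6]
width: 1.002
grasp_force: 0.0
```

Request:
carry_out(
  deltas=[0.72,-1,0.1,0,0,-0.04,-1,0.72,-1,0.1,0,0,-0.04,-1,0.72,-1,0.1,0,0,-0.04,-1,0.72,-1,0.1,0,0,-0.04,-1,0.72,-1,0.1,0,0,-0.04,-1,0.72,-1,0.1,0,0,-0.04,-1,0.72,-1,0.1,0,0,-0.04,-1,0.72,-1,0.1,0,0,-0.04,-1,0.72,-1,0.1,0,0,-0.04,-1,0.72,-1,0.1,0,0,-0.04,-1],
)

```text
time_s: 1.82
position: [0.4993, 0.2423, 0.2972]
ee_rot: [-0.0, 0.222, 0.975, -0.0]
wrist_force: [0.9, -0.3, -0.1]
width: 1.001
grasp_force: 0.0
```

Request:
carry_out(
  deltas=[0.72,-1,0.1,0,0,-0.04,-1,0.72,-1,0.1,0,0,-0.04,-1,0.72,-1,0.1,0,0,-0.04,-1,0,-0.5,0,0,0,0,-1,0,0,0,0,0,0,-1,0,0,0,0,0,0,-1],
)

```text
time_s: 2.32
position: [0.5417, 0.1736, 0.3031]
ee_rot: [-0.0, 0.23, 0.973, 0.0]
wrist_force: [-0.2, 0.9, 0.5]
width: 1.001
grasp_force: 0.0
```

```bash
cat > w.py <<'E'
from h import *
import sys
m=camera_model("wrist"); p,d=read_camera("wrist"); C=cloud(m,d); h=cv2.cvtColor(p,cv2.COLOR_BGR2HSV)
s=observe(); print(s["position"].round(4),"j",s["joint_positions"].round(3))
red=(((h[...,0]<8)|(h[...,0]>172))&(h[...,1]>120)&(h[...,2]>60)).astype(np.uint8)
k,l,st,c=cv2.connectedComponentsWithStats(red); i=1+np.argmax(st[1:,4]); R=(l==i)&(d>0); print(st[i],c[i])
fill=cv2.morphologyEx(R.astype(np.uint8),cv2.MORPH_CLOSE,np.ones((25,25)))>0
zt=np.percentile(C[R][:,2],98); print("ztop",zt.round(4))
T=fill&(C[...,2]>zt-.003)&(C[...,2]<zt+.004)
pts=C[T][:,:2]; o=pts.mean(0); r=cv2.minAreaRect(((pts-o)*1e3).astype(np.float32)); b=cv2.boxPoints(r)/1e3+o
print("bar c",(np.array(r[0])/1e3+o).round(4),"size",r[1],"ang",r[2]); print(b.round(4).tolist())
W=T&(h[...,1]<90)&(h[...,2]>120); 
if W.sum()>3: print("mark",W.sum(),C[W].mean(0).round(4), "px",np.argwhere(W).mean(0)[::-1])
K=R&(C[...,2]<zt-.028)&(C[...,2]>zt-.033); q=C[K]; print("captop",len(q),q[:,:2].min(0),q[:,:2].max(0),np.median(C[K][:,2]))
x,y,w,hh=st[i][:4]; cv2.imwrite(f"pics/{sys.argv[1]}.png",p)
E
python3 w.py w1
```

```text
[0.5414 0.1747 0.3031] j [-0.609  0.276  0.271  1.572 -0.077  1.304  0.781]
[ 466  256   94   95 5278] [513.35600606 303.02747253]
ztop 0.0413
bar c [0.8103 0.3553] size (120.82527923583984, 79.7910385131836) ang 4.227328300476074
[[0.7471, 0.3907], [0.753, 0.3111], [0.8735, 0.32], [0.8676, 0.3996]]
captop 148 [0.74776227 0.31137332] [0.85762961 0.38951731] 0.010768856565492813
```

View pics/w1.png

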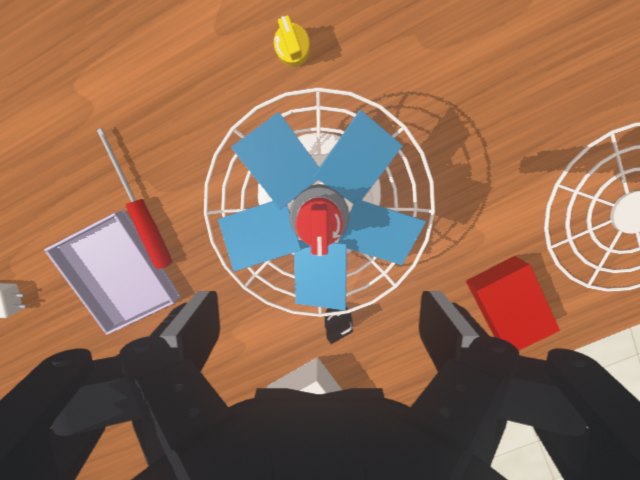

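The wrist view shows the nut at (319,222). The bar is vertical in the image, already across the fingers, with the mark at (319,245). I'll measure this component.

```bash
sed -i 's/i=1+np.argmax(st\[1:,4\])/i=1+np.argmax([st[j,4] if abs(c[j][0]-319)<40 and abs(c[j][1]-230)<80 else 0 for j in range(1,k)])/' w.py; python3 w.py w2
```

```text
[0.5413 0.1751 0.3031] j [-0.61   0.276  0.27   1.572 -0.077  1.304  0.781]
[ 295  199   47   56 1717] [316.75305766 223.50262085]
ztop 0.2119
bar c [0.5395 0.1724] size (13.900662422180176, 36.78352737426758) ang 63.79653549194336
[[0.5199, 0.1743], [0.5529, 0.1581], [0.5591, 0.1706], [0.5261, 0.1868]]
mark 62 [0.5493 0.1678 0.2116] px [317.69354839 245.75806452]
captop 826 [0.51918605 0.15184917] [0.56048357 0.19276669] 0.18086790713596299
```

Checks out: the bar measures 13.9 x 36.8 mm and is centred at (0.5395, 0.1724). The nut's top is at z 0.212 and the cap's top at 0.182. I'll go down and grip.

Request:
carry_out(
  deltas=[-0.1,-0.1,-1,0,0,0.05,-1,0,0,-1,0,0,0,-1,0,0,-1,0,0,0,-1,0,0,-1,0,0,0,-0.5,0,0,-1,0,0,0,0,0,0,-0.75,0,0,0,0.2,0,0,0,0,0,0,0.4,0,0,0,0,0,0,0.4],
  squeeze=30,
)

```text
time_s: 3.08
position: [0.5393, 0.1726, 0.188]
ee_rot: [-0.001, 0.226, 0.974, -0.0]
wrist_force: [-1.0, -0.1, 0.3]
width: 0.308
grasp_force: 0.0
```

```bash
cat > s.py <<'E'
from h import *
s=observe(); a,b=s["ee_rot"][1:3]
print("t",round(s["time_s"],2),"p",s["position"].round(4),"yaw_y",np.degrees(np.arctan2(b*b-a*a,2*a*b)).round(2),"F",s["wrist_force"].round(2),"M",s["moment"].round(3),"w",round(s["width"]*85,1),"g",round(s["grasp_force"],1),"j7",s["joint_positions"][6].round(2))
E
python3 s.py
```

```text
t 3.08 p [0.5393 0.1726 0.188 ] yaw_y 63.93 F [-1.04 -0.14  0.32] M [ 0.023 -0.038 -0.039] w 26.2 g 0.0 j7 0.81
```

Request:
carry_out(
  deltas=[0,0,0,0,0,0,0.8,0,0,0,0,0,0,1,0,0,0,0,0,0,1,0,0,0,0,0,0,1,0,0,0,0,0,0,1],
  squeeze=35,
)

```text
time_s: 3.5
position: [0.5404, 0.1715, 0.1889]
ee_rot: [0.0, 0.226, 0.974, 0.0]
wrist_force: [-0.4, -1.2, -0.5]
width: 0.004
grasp_force: 0.0
```

```bash
python3 s.py
```

```text
t 3.5 p [0.5404 0.1715 0.1889] yaw_y 63.82 F [-0.35 -1.23 -0.51] M [-0.008  0.012  0.055] w 0.4 g 0.0 j7 0.81
```

The gripper shut on nothing, so I'll look before moving.

Run:
```python
from h import *
p,d=read_camera("wrist"); q,e=read_camera("scene")
a=cv2.resize(p[130:430,170:470],(400,400)); b=cv2.resize(q[90:220,320:450],(400,400),interpolation=cv2.INTER_CUBIC)
cv2.imwrite("pics/x.png",np.hstack([a,b]))
m=camera_model("wrist");T=np.array(m["world_from_camera"]); s=observe()
P=T[:3,:3].T@(s["position"]-T[:3,3]); f=240/np.tan(np.radians(m["fovy"])/2); print("TCP px",m["cx"]+f*P[0]/-P[2],m["cy"]+f*P[1]/P[2])
```

```text
TCP px 322.1323519469627 276.5365004633957
```

View pics/x.png

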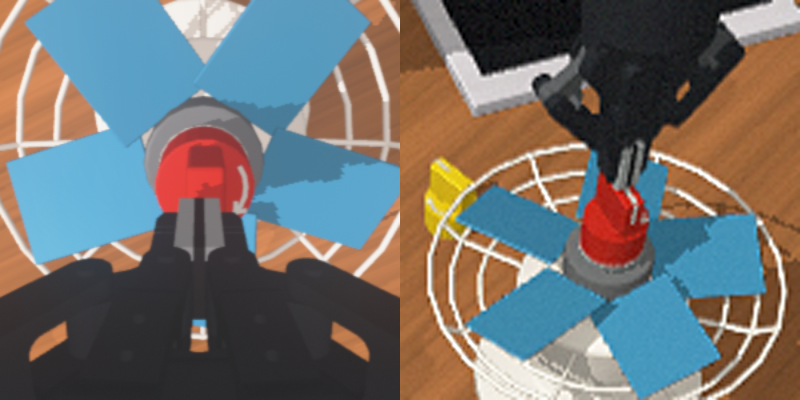

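Run:
```python
from h import *
def tri(*rs):
    A=0;b=0
    for o,d in rs:
        d=d/np.linalg.norm(d);M=np.eye(3)-np.outer(d,d);A=A+M;b=b+M@o
    return np.linalg.solve(A,b)
for n in("wrist","scene","top"):
    m=camera_model(n);p,d=read_camera(n);C=cloud(m,d);h=cv2.cvtColor(p,cv2.COLOR_BGR2HSV)
    near=(np.hypot(C[...,0]-.54,C[...,1]-.172)<.03)&(d>0)
    red=near&((h[...,0]<8)|(h[...,0]>172))&(h[...,1]>120)
    dark=near&(h[...,1]<90)&(C[...,2]>.175)
    Z=C[red]; print(n,"red z pct",np.percentile(Z[:,2],[1,50,90,99]).round(4),"n",len(Z))
    G=C[dark]; print("  grey",len(G)); 
    if len(G): 
        G=G[G[:,2]<.23]; print("   lowest",G[np.argsort(G[:,2])][:200:20].round(4).tolist())
    if n=="wrist":
        print("  tip z",[C[v,u].round(4).tolist() for u,v in((313,285),(327,285),(320,300))], " bar",[C[v,u].round(4).tolist() for u,v in((323,247),(323,262),(323,270))])
```

```text
wrist red z pct [0.1605 0.1812 0.2107 0.2118] n 3364
  grey 37065
   lowest [[0.5235, 0.1591, 0.1789], [0.555, 0.1834, 0.1803], [0.5524, 0.1839, 0.1806], [0.5568, 0.1831, 0.1807], [0.5505, 0.186, 0.181], [0.5485, 0.1862, 0.1812], [0.5527, 0.1812, 0.1813], [0.5569, 0.183, 0.1816], [0.556, 0.184, 0.1817], [0.5402, 0.1888, 0.182]]
  tip z [[0.5281, 0.1726, 0.2265], [0.5301, 0.1782, 0.228], [0.529, 0.1754, 0.2416]]  bar [[0.523, 0.1803, 0.1974], [0.5254, 0.1789, 0.2122], [0.5293, 0.177, 0.2111]]
scene red z pct [0.1581 0.1809 0.2069 0.2126] n 441
  grey 910
   lowest [[0.5516, 0.1915, 0.1798], [0.552, 0.1676, 0.2109], [0.5534, 0.1691, 0.2242], [0.5411, 0.1566, 0.2282]]
top red z pct [0.1513 0.193  0.214  0.2693] n 110
  grey 2919
   lowest [[0.5577, 0.1636, 0.2127]]
```

The pads really end at about z 0.224: the wrist camera gives 0.2265 and the scene camera 0.224. That puts the tips about 33 mm behind the reported TCP, though x and y agree. The fingers shut above the bar without touching it. I'll open, go about 30 mm lower and measure the tips again.

Request:
carry_out(
  deltas=[0,0,0,0,0,0,0,0,0,0,0,0,0,0,0,0,0,0,0,0,0,0,0,0,0,0,0,0,0,0,-0.4,0,0,0,0,0,0,-0.4,0,0,0,0,0,0,-0.4,0,0,0,0,0,0,0,0,0,0,0],
)

```text
time_s: 4.42
position: [0.5388, 0.171, 0.162]
ee_rot: [-0.001, 0.226, 0.974, -0.001]
wrist_force: [-0.2, 0.5, 0.2]
width: 0.5
grasp_force: 0.0
```

```bash
python3 s.py
python3 - <<'E'
from h import *
m=camera_model("wrist");p,d=read_camera("wrist");C=cloud(m,d);q,e=read_camera("scene");D=cloud(camera_model("scene"),e)
a=cv2.resize(p[130:430,170:470],(400,400)); b=cv2.resize(q[90:220,320:450],(400,400),interpolation=cv2.INTER_CUBIC)
cv2.imwrite("pics/x2.png",np.hstack([a,b]))
for n,P,im in(("w",C,p),("s",D,q)):
    h=cv2.cvtColor(im,cv2.COLOR_BGR2HSV)
    k=(np.hypot(P[...,0]-.54,P[...,1]-.172)<.05)&(P[...,2]>.15)&(P[...,2]<.26)&(h[...,1]<70)
    G=P[k]; 
    t=(G[:,:2]-[.54,.1718])@np.array([.44,.897])
    for sgn in(-1,1):
        S=G[(t*sgn>.012)&(t*sgn<.045)&(G[:,2]>.186)]; print(n,sgn,len(S),np.percentile(S[:,2],[0,2,10]).round(4) if len(S) else 0)
E
```

```text
t 4.42 p [0.5388 0.171  0.162 ] yaw_y 63.83 F [-0.16  0.49  0.15] M [-0.009  0.034  0.006] w 42.5 g 0.0 j7 0.82
w -1 5390 [0.193  0.1981 0.2085]
w 1 8449 [0.191  0.2007 0.2146]
s -1 235 [0.1933 0.1983 0.2058]
s 1 250 [0.1964 0.1992 0.2064]
```

View pics/x2.png

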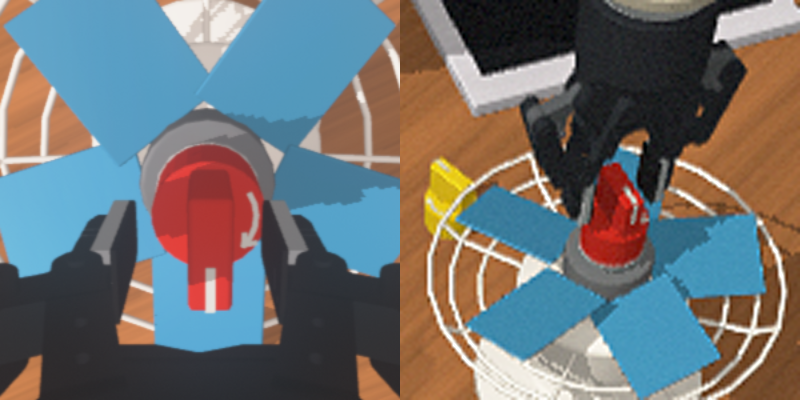

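The tips now straddle the bar at about z 0.194, with the bar roughly 1.5 mm off centre. I'll nudge over, go 5 mm lower and close.

Request:
carry_out(
  deltas=[0.02,0.05,-0.25,0,0,0,0.1,0,0,0,0,0,0,0.4,0,0,0,0,0,0,0.55,0,0,0,0,0,0,0.7,0,0,0,0,0,0,0.85,0,0,0,0,0,0,1,0,0,0,0,0,0,1,0,0,0,0,0,0,1],
  squeeze=35,
)

```text
time_s: 5.18
position: [0.5409, 0.173, 0.1596]
ee_rot: [0.0, 0.226, 0.974, 0.0]
wrist_force: [1.3, 3.5, 1.1]
width: 0.154
grasp_force: 35.8
```

```bash
python3 s.py;python3 s.py
```

```text
t 5.18 p [0.5409 0.173  0.1596] yaw_y 63.85 F [1.29 3.48 1.1 ] M [ 0.726 -0.238  0.005] w 13.1 g 35.8 j7 0.82
t 5.18 p [0.5409 0.173  0.1596] yaw_y 63.85 F [1.29 3.48 1.1 ] M [ 0.726 -0.238  0.005] w 13.1 g 35.8 j7 0.82
```

Gripped: width 13 mm, force 36 N. Turning clockwise for the first 27°, which is safely short of the earliest possible stop.

Request:
carry_out(
  deltas=[0.01,0.02,0,0,0,-0.5,1,0,0,0,0,0,-0.5,1,0,0,0,0,0,-0.5,1,0,0,0,0,0,-0.5,1],
)

```text
time_s: 5.52
position: [0.5406, 0.1728, 0.1597]
ee_rot: [-0.0, 0.343, 0.939, 0.0]
wrist_force: [-1.9, 1.6, 5.3]
width: 0.155
grasp_force: 36.3
```

```bash
python3 s.py
```

```text
t 5.52 p [0.5406 0.1728 0.1597] yaw_y 49.91 F [-1.93  1.61  5.32] M [0.228 0.42  0.097] w 13.2 g 36.3 j7 0.6
```

Request:
carry_out(
  deltas=[0,0,0,0,0,-0.5,1,0,0,0,0,0,-0.5,1,0,0,0,0,0,-0.5,1,0,0,0,0,0,-0.4,1,0,0,0,0,0,0,1],
)

```text
time_s: 5.93
position: [0.541, 0.1728, 0.1601]
ee_rot: [0.0, 0.448, 0.894, 0.0]
wrist_force: [-0.2, 1.1, 6.4]
width: 0.158
grasp_force: 36.6
```

```bash
python3 s.py
```

```text
t 5.93 p [0.541  0.1728 0.1601] yaw_y 36.83 F [-0.24  1.14  6.44] M [ 0.245  0.349 -0.042] w 13.4 g 36.6 j7 0.4
```

Request:
carry_out(
  deltas=[0,0,0.03,0,0,-0.3,1,0,0,0,0,0,-0.3,1,0,0,0,0,0,-0.3,1],
)

```text
time_s: 6.18
position: [0.5407, 0.1729, 0.1604]
ee_rot: [-0.0, 0.494, 0.869, 0.0]
wrist_force: [-1.2, 1.8, 4.8]
width: 0.16
grasp_force: 36.3
```

```bash
python3 s.py
```

```text
t 6.18 p [0.5407 0.1729 0.1604] yaw_y 30.73 F [-1.23  1.82  4.8 ] M [0.359 0.195 0.04 ] w 13.6 g 36.3 j7 0.3
```

Request:
carry_out(
  deltas=[0,0,0.015,0,0,-0.3,1,0,0,0,0,0,-0.3,1,0,0,0,0,0,-0.3,1],
)

```text
time_s: 6.43
position: [0.5407, 0.173, 0.1606]
ee_rot: [-0.0, 0.541, 0.841, 0.0]
wrist_force: [0.2, 2.9, 4.5]
width: 0.155
grasp_force: 36.1
```

```bash
python3 s.py
```

```text
t 6.43 p [0.5407 0.173  0.1606] yaw_y 24.55 F [0.18 2.85 4.53] M [0.479 0.203 0.03 ] w 13.1 g 36.1 j7 0.21
```

Request:
carry_out(
  deltas=[0,0,0.01,0,0,-0.3,1,0,0,0.01,0,0,-0.3,1,0,0,0,0,0,-0.3,1],
)

```text
time_s: 6.68
position: [0.5406, 0.1731, 0.1608]
ee_rot: [-0.0, 0.585, 0.811, 0.0]
wrist_force: [0.0, 3.3, 1.9]
width: 0.156
grasp_force: 35.8
```

```bash
python3 s.py
```

```text
t 6.68 p [0.5406 0.1731 0.1608] yaw_y 18.37 F [0.04 3.33 1.88] M [0.509 0.125 0.105] w 13.3 g 35.8 j7 0.11
```

Request:
carry_out(
  deltas=[0,0.02,0.01,0,0,-0.3,1,0,0,0,0,0,-0.3,1,0,0,0,0,0,-0.3,1],
)

```text
time_s: 6.93
position: [0.5406, 0.1733, 0.161]
ee_rot: [-0.0, 0.628, 0.778, 0.0]
wrist_force: [0.9, 1.6, 1.7]
width: 0.155
grasp_force: 36.0
```

```bash
python3 s.py
```

```text
t 6.93 p [0.5406 0.1733 0.161 ] yaw_y 12.17 F [0.86 1.55 1.73] M [0.353 0.06  0.078] w 13.1 g 36.0 j7 0.02
```

Request:
carry_out(
  deltas=[0,0,0.01,0,0,-0.3,1,0,0,0,0,0,-0.3,1,0,0,0,0,0,-0.3,1],
)

```text
time_s: 7.18
position: [0.5406, 0.1734, 0.1612]
ee_rot: [-0.0, 0.669, 0.743, 0.0]
wrist_force: [-0.1, 2.7, 2.5]
width: 0.157
grasp_force: 35.9
```

```bash
python3 s.py
```

```text
t 7.18 p [0.5406 0.1734 0.1612] yaw_y 5.98 F [-0.12  2.69  2.45] M [0.514 0.054 0.097] w 13.4 g 35.9 j7 -0.08
```

Request:
carry_out(
  deltas=[0,0.01,0.01,0,0,-0.3,1,0,0,0,0,0,-0.3,1,0,0,0,0,0,-0.3,1],
)

```text
time_s: 7.43
position: [0.5407, 0.1735, 0.1614]
ee_rot: [-0.0, 0.708, 0.706, -0.0]
wrist_force: [1.2, 2.5, 1.5]
width: 0.157
grasp_force: 35.8
```

```bash
python3 s.py
```

```text
t 7.43 p [0.5407 0.1735 0.1614] yaw_y -0.21 F [1.23 2.5  1.54] M [ 0.425 -0.006  0.101] w 13.4 g 35.8 j7 -0.17
```

Request:
carry_out(
  deltas=[0,0.01,0.01,0,0,-0.3,1,0,0,0,0,0,-0.3,1,0,0,0,0,0,-0.3,1],
)

```text
time_s: 7.68
position: [0.5407, 0.1736, 0.1615]
ee_rot: [-0.0, 0.745, 0.667, -0.0]
wrist_force: [0.8, 2.0, 0.2]
width: 0.157
grasp_force: 35.6
```

```bash
python3 s.py
```

```text
t 7.68 p [0.5407 0.1736 0.1615] yaw_y -6.4 F [0.76 2.02 0.16] M [ 0.398 -0.086  0.018] w 13.3 g 35.6 j7 -0.27
```

Request:
carry_out(
  deltas=[0,0.01,0.005,0,0,-0.3,1,0,0,0,0,0,-0.3,1,0,0,0,0,0,-0.3,1],
)

```text
time_s: 7.93
position: [0.5407, 0.1737, 0.1616]
ee_rot: [-0.0, 0.78, 0.625, -0.0]
wrist_force: [1.3, 1.6, 1.8]
width: 0.156
grasp_force: 35.7
```

```bash
python3 s.py
```

```text
t 7.93 p [0.5407 0.1737 0.1616] yaw_y -12.59 F [1.28 1.57 1.81] M [ 0.345 -0.068  0.034] w 13.3 g 35.7 j7 -0.36
```

Request:
carry_out(
  deltas=[0,0,0.01,0,0,-0.3,1,0,0,0,0,0,-0.3,1,0,0,0,0,0,-0.3,1],
)

```text
time_s: 8.18
position: [0.5407, 0.1738, 0.1618]
ee_rot: [-0.0, 0.813, 0.582, 0.0]
wrist_force: [0.7, 1.6, 0.7]
width: 0.16
grasp_force: 35.8
```

```bash
python3 s.py
```

```text
t 8.18 p [0.5407 0.1738 0.1618] yaw_y -18.78 F [0.75 1.58 0.71] M [ 0.369 -0.131  0.089] w 13.6 g 35.8 j7 -0.46
```

Request:
carry_out(
  deltas=[0,0,0.01,0,0,-0.3,1,0,0,0,0,0,-0.3,1,0,0,0,0,0,-0.3,1],
)

```text
time_s: 8.43
position: [0.5409, 0.1738, 0.1623]
ee_rot: [-0.0, 0.843, 0.537, 0.0]
wrist_force: [0.6, 1.3, 4.8]
width: 0.155
grasp_force: 36.4
```

```bash
python3 s.py
```

```text
t 8.43 p [0.5409 0.1738 0.1623] yaw_y -24.97 F [0.55 1.33 4.83] M [ 0.229  0.012 -0.017] w 13.1 g 36.4 j7 -0.55
```

Request:
carry_out(
  deltas=[0,0,0.02,0,0,-0.3,1,0,0,0,0,0,-0.3,1],
)

```text
time_s: 8.6
position: [0.541, 0.1738, 0.1626]
ee_rot: [0.0, 0.862, 0.507, 0.0]
wrist_force: [1.0, 1.9, 1.9]
width: 0.152
grasp_force: 35.9
```

```bash
python3 s.py
```

```text
t 8.6 p [0.541  0.1738 0.1626] yaw_y -29.1 F [0.96 1.89 1.95] M [ 0.51  -0.248  0.052] w 12.9 g 35.9 j7 -0.61
```

Request:
carry_out(
  deltas=[0,0,0.01,0,0,-0.3,1,0,0,0,0,0,-0.3,1,0,0,0,0,0,-0.1,1],
)

```text
time_s: 8.85
position: [0.5412, 0.1743, 0.1627]
ee_rot: [0.0, 0.883, 0.47, 0.001]
wrist_force: [2.8, 2.5, -0.8]
width: 0.16
grasp_force: 35.6
```

```bash
python3 s.py
```

```text
t 8.85 p [0.5412 0.1743 0.1627] yaw_y -33.89 F [ 2.77  2.51 -0.77] M [ 0.794 -0.618  0.044] w 13.6 g 35.6 j7 -0.68
```

```bash
python3 - <<'E'
from h import *
m=camera_model("wrist");p,d=read_camera("wrist");C=cloud(m,d);h=cv2.cvtColor(p,cv2.COLOR_BGR2HSV)
k=(h[...,1]<90)&(h[...,2]>120)&(np.hypot(C[...,0]-.54,C[...,1]-.173)<.025)&(C[...,2]>.208)&(C[...,2]<.221)
kk,l,st,c=cv2.connectedComponentsWithStats(k.astype(np.uint8))
for i in range(1,kk):
    if st[i,4]>8:
        P=C[l==i].mean(0); print(st[i],P.round(4),np.degrees(np.arctan2(P[1]-.1733,P[0]-.540)).round(1))
red=(((h[...,0]<8)|(h[...,0]>172))&(h[...,1]>120)&(np.hypot(C[...,0]-.54,C[...,1]-.173)<.03)); print(np.percentile(C[red][:,2],[50,95,99]))
cv2.imwrite("pics/x3.png",cv2.resize(p[150:400,190:440],(500,500)))
E
python3 s.py
```

```text
[285 291  12  17 147] [0.5368 0.1881 0.215 ] 102.2
[341 291  13  17 163] [0.5546 0.1762 0.2148] 11.1
[315 332   8  35 273] [0.5331 0.1639 0.2144] -126.1
[0.21179887 0.21455862 0.21560399]
t 8.9 p [0.5412 0.1743 0.1627] yaw_y -33.86 F [ 2.12  3.43 -0.16] M [ 0.846 -0.686  0.063] w 13.0 g 35.6 j7 -0.68
```

View pics/x3.png

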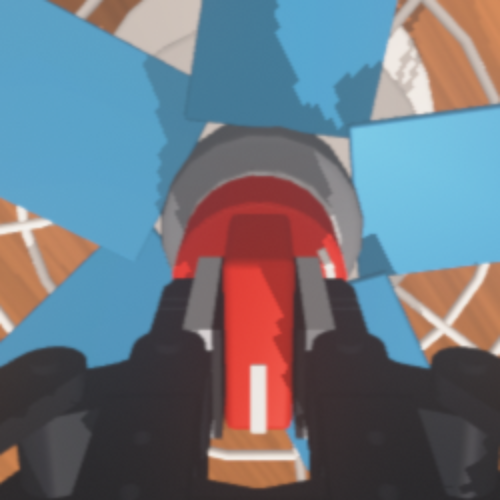

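The bar is still square in the fingers. The mark has turned about 100°, and the top has risen 3 mm to 0.2148. Carrying on in small steps.

Request:
carry_out(
  deltas=[0.02,0.02,0,0,0,-0.2,1,0,0,0,0,0,-0.2,1],
)

```text
time_s: 9.07
position: [0.5414, 0.1744, 0.1627]
ee_rot: [-0.0, 0.893, 0.449, 0.0]
wrist_force: [1.9, 3.5, -0.7]
width: 0.157
grasp_force: 35.7
```

```bash
python3 s.py
```

```text
t 9.07 p [0.5414 0.1744 0.1627] yaw_y -36.63 F [ 1.94  3.53 -0.68] M [ 0.822 -0.631  0.112] w 13.4 g 35.7 j7 -0.72
```

Request:
carry_out(
  deltas=[0,0.02,0,0,0,-0.2,1,0,0,0,0,0,-0.2,1],
)

```text
time_s: 9.23
position: [0.5414, 0.1746, 0.1627]
ee_rot: [0.0, 0.904, 0.427, 0.0]
wrist_force: [2.8, 2.2, 0.2]
width: 0.153
grasp_force: 35.8
```

```bash
python3 s.py
```

```text
t 9.23 p [0.5414 0.1746 0.1627] yaw_y -39.43 F [2.75 2.17 0.15] M [ 0.571 -0.702  0.31 ] w 13.0 g 35.8 j7 -0.77
```

That's the stop: the moment jumped to 0.3 N m. I'll back off about 5° right away.

Request:
carry_out(
  deltas=[0,0,0,0,0,0.4,1,0,0,0,0,0,0.4,1,0,0,0,0,0,0,1],
)

```text
time_s: 9.48
position: [0.5413, 0.1744, 0.1627]
ee_rot: [0.0, 0.882, 0.471, 0.0]
wrist_force: [2.7, 1.3, 1.3]
width: 0.157
grasp_force: 35.8
```

```bash
python3 s.py
```

```text
t 9.48 p [0.5413 0.1744 0.1627] yaw_y -33.76 F [2.69 1.32 1.33] M [ 0.466 -0.464  0.102] w 13.4 g 35.8 j7 -0.68
```

Request:
carry_out(
  deltas=[0.02,0.01,0.05,0,0,0,1,0,0,0.05,0,0,0,1,0,0,0.05,0,0,0,1],
)

```text
time_s: 9.73
position: [0.5412, 0.1746, 0.1653]
ee_rot: [0.0, 0.883, 0.47, -0.001]
wrist_force: [1.7, 1.9, -1.9]
width: 0.159
grasp_force: 35.4
```

```bash
python3 s.py
```

```text
t 9.73 p [0.5412 0.1746 0.1653] yaw_y -33.9 F [ 1.73  1.86 -1.89] M [ 0.43  -0.374  0.035] w 13.5 g 35.4 j7 -0.69
```

Request:
carry_out(
  deltas=[0,0,0.1,0,0,0,1,0,0,0.15,0,0,0,1,0,0,0.15,0,0,0,1],
)

```text
time_s: 9.98
position: [0.5412, 0.1745, 0.1737]
ee_rot: [0.0, 0.882, 0.471, -0.001]
wrist_force: [0.7, -0.1, -0.2]
width: 0.157
grasp_force: 35.6
```

```bash
python3 s.py
```

```text
t 9.98 p [0.5412 0.1745 0.1737] yaw_y -33.84 F [ 0.69 -0.07 -0.21] M [-0.003  0.011 -0.02 ] w 13.3 g 35.6 j7 -0.69
```

The nut is free. I'll lift it well clear and carry it to the tray centre, about (0.508, -0.146).

Request:
carry_out(
  deltas=[0,0,0.5,0,0,0,1,0,0,1,0,0,0,1,0,0,1,0,0,0,1,0,0,1,0,0,0,1,0,0,0.5,0,0,0,1,0,0,0,0,0,0,1],
)

```text
time_s: 10.48
position: [0.5428, 0.1747, 0.2562]
ee_rot: [0.0, 0.882, 0.471, 0.002]
wrist_force: [0.5, 0.2, -0.8]
width: 0.154
grasp_force: 35.6
```

Request:
carry_out(
  deltas=[-0.1,-0.5,0,0,0,0,1,-0.1,-1,0,0,0,0,1,-0.1,-1,0,0,0,0,1,-0.1,-1,0,0,0,0,1,-0.1,-1,0,0,0,0,1,-0.1,-1,0,0,0,0,1,-0.1,-1,0,0,0,0,1,-0.1,-1,0,0,0,0,1,-0.1,-1,0,0,0,0,1,-0.1,-1,0,0,0,0,1],
)

```text
time_s: 11.32
position: [0.5199, -0.0168, 0.2521]
ee_rot: [-0.0, 0.882, 0.471, -0.001]
wrist_force: [1.7, -0.3, -0.4]
width: 0.159
grasp_force: 35.6
```

Request:
carry_out(
  deltas=[-0.1,-1,0,0,0,0,1,-0.1,-1,0,0,0,0,1,-0.1,-1,0,0,0,0,1,-0.1,-1,0,0,0,0,1,-0.1,-1,0,0,0,0,1,-0.1,-1,0,0,0,0,1,0,-0.5,0,0,0,0,1,0,0,0,0,0,0,1,0,0,0,0,0,0,1],
)

```text
time_s: 12.07
position: [0.509, -0.145, 0.2528]
ee_rot: [-0.0, 0.882, 0.47, -0.0]
wrist_force: [0.8, 1.9, -0.8]
width: 0.155
grasp_force: 35.6
```

```bash
python3 s.py
python3 - <<'E'
from h import *
for n in("top","scene","wrist"):
    m=camera_model(n);p,d=read_camera(n);C=cloud(m,d);h=cv2.cvtColor(p,cv2.COLOR_BGR2HSV)
    red=(((h[...,0]<8)|(h[...,0]>172))&(h[...,1]>120)&(C[...,2]>.1)&(np.hypot(C[...,0]-.51,C[...,1]+.146)<.05))
    Z=C[red]; print(n,len(Z),Z.min(0).round(4) if len(Z) else 0,Z.max(0).round(4) if len(Z) else 0)
    if n!="wrist":
        lil=(h[...,0]>115)&(h[...,0]<160)&(h[...,1]>20)&(C[...,2]<.03)&(C[...,2]>.018)&(np.hypot(C[...,0]-.51,C[...,1]+.146)<.12)
        r=cv2.minAreaRect((C[lil][:,:2]*1e3).astype(np.float32)); print("tray",lil.sum(),r)
    if n=="scene": cv2.imwrite("pics/s3.png",p)
E
```

```text
t 12.07 p [ 0.509  -0.145   0.2528] yaw_y -33.88 F [ 0.77  1.85 -0.82] M [ 0.055 -0.022 -0.014] w 13.2 g 35.6 j7 -0.16
top 0 0 0
tray 139 ((533.9928588867188, -89.65398406982422), (42.11610794067383, 119.49475860595703), 67.41346740722656)
scene 459 [ 0.4956 -0.1802  0.2502] [ 0.5513 -0.1263  0.3421]
tray 591 ((511.29290771484375, -146.83021545410156), (120.2333755493164, 150.66433715820312), 89.24175262451172)
wrist 5377 [ 0.4915 -0.1636  0.2499] [ 0.5289 -0.1243  0.3124]
```

View pics/s3.png

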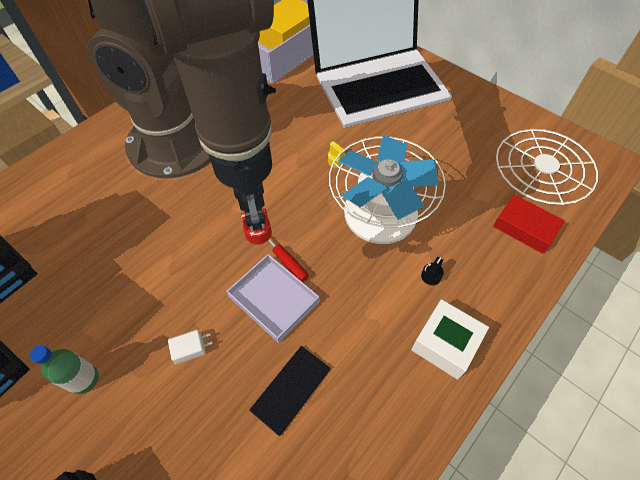

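The scene view shows the nut in the fingers at (257,228), the bare shaft at (389,170) and the tray at (273,297), with the other things undisturbed. The nut is over the tray centre, so I'll lower it.

Request:
carry_out(
  deltas=[0,0,-0.5,0,0,0,1,0,0,-1,0,0,0,1,0,0,-1,0,0,0,1,0,0,-1,0,0,0,1,0,0,-1,0,0,0,1,0,0,-1,0,0,0,1,0,0,-1,0,0,0,1,0,0,-1,0,0,0,1,0,0,-1,0,0,0,1,0,0,-1,0,0,0,1],
)

```text
time_s: 13.05
position: [0.5093, -0.1443, 0.0618]
ee_rot: [-0.0, 0.882, 0.471, -0.0]
wrist_force: [-0.2, 0.4, -0.9]
width: 0.154
grasp_force: 35.6
```

Request:
carry_out(
  deltas=[0,0,-0.8,0,0,0,1,0,0,-0.5,0,0,0,1,0,0,-0.4,0,0,0,1,0,0,-0.2,0,0,0,1,0,0,0,0,0,0,1,0,0,0,0,0,0,1],
)

```text
time_s: 13.55
position: [0.5099, -0.1453, 0.0259]
ee_rot: [0.0, 0.882, 0.471, 0.0]
wrist_force: [-0.5, -0.5, -0.5]
width: 0.156
grasp_force: 35.6
```

```bash
python3 s.py
```

```text
t 13.55 p [ 0.5099 -0.1453  0.0259] yaw_y -33.81 F [-0.48 -0.52 -0.5 ] M [ 0.044 -0.007 -0.008] w 13.3 g 35.6 j7 0.09
```

Underside is at about 0.0235, so 19 mm to go.

Request:
carry_out(
  deltas=[0,0,-0.3,0,0,0,1,0,0,-0.3,0,0,0,1,0,0,-0.15,0,0,0,1,0,0,-0.05,0,0,0,1,0,0,0,0,0,0,1],
)

```text
time_s: 13.97
position: [0.5093, -0.1451, 0.0092]
ee_rot: [-0.0, 0.882, 0.471, -0.0]
wrist_force: [-0.4, -0.4, -0.1]
width: 0.154
grasp_force: 35.6
```

```bash
python3 s.py
```

```text
t 13.97 p [ 0.5093 -0.1451  0.0092] yaw_y -33.81 F [-0.41 -0.42 -0.06] M [-0.014  0.01  -0.026] w 13.1 g 35.6 j7 0.11
```

Request:
carry_out(
  deltas=[0,0,-0.05,0,0,0,1,0,0,-0.04,0,0,0,1,0,0,0,0,0,0,1],
)

```text
time_s: 14.22
position: [0.5096, -0.1452, 0.0077]
ee_rot: [0.0, 0.882, 0.471, 0.0]
wrist_force: [-0.2, 0.2, -1.2]
width: 0.153
grasp_force: 35.6
```

```bash
python3 s.py
```

```text
t 14.22 p [ 0.5096 -0.1452  0.0077] yaw_y -33.81 F [-0.24  0.23 -1.2 ] M [ 0.01   0.005 -0.055] w 13.0 g 35.6 j7 0.11
```

Request:
carry_out(
  deltas=[0,0,-0.04,0,0,0,1,0,0,-0.03,0,0,0,1,0,0,0,0,0,0,1],
)

```text
time_s: 14.47
position: [0.5096, -0.1452, 0.0063]
ee_rot: [0.0, 0.882, 0.471, -0.0]
wrist_force: [-0.0, 0.3, -0.2]
width: 0.153
grasp_force: 35.6
```

```bash
python3 s.py
```

```text
t 14.47 p [ 0.5096 -0.1452  0.0063] yaw_y -33.81 F [-0.03  0.34 -0.2 ] M [ 0.004 -0.066 -0.004] w 13.0 g 35.6 j7 0.11
```

Request:
carry_out(
  deltas=[0,0,-0.04,0,0,0,1,0,0,-0.03,0,0,0,1,0,0,0,0,0,0,1],
)

```text
time_s: 14.72
position: [0.5099, -0.1453, 0.0059]
ee_rot: [0.0, 0.882, 0.471, 0.001]
wrist_force: [-3.7, 1.3, 13.5]
width: 0.157
grasp_force: 37.8
```

```bash
python3 s.py
```

```text
t 14.72 p [ 0.5099 -0.1453  0.0059] yaw_y -33.83 F [-3.71  1.35 13.52] M [ 0.391  0.811 -0.002] w 13.3 g 37.8 j7 0.12
```

Touchdown, with 13.5 N upward. I'll ease off 0.6 mm and open gently.

Request:
carry_out(
  deltas=[0,0,0.03,0,0,0,1,0,0,0,0,0,0,1,0,0,0,0,0,0,0.65,0,0,0,0,0,0,0.5,0,0,0,0,0,0,0.2,0,0,0,0,0,0,0,0,0,0,0,0,0,0],
  squeeze=20,
)

```text
time_s: 15.3
position: [0.5095, -0.1452, 0.0054]
ee_rot: [-0.0, 0.882, 0.471, -0.0]
wrist_force: [0.3, 0.8, -0.2]
width: 0.501
grasp_force: 0.0
```

Request:
carry_out(
  deltas=[0,0,0.3,0,0,0,0,0,0,0.6,0,0,0,0,0,0,1,0,0,0,0,0,0,1,0,0,0,0,0,0,1,0,0,0,0,0,0,1,0,0,0,0,0,0,1,0,0,0,0,0,0,1,0,0,0,0,0,0,0,0,0,0,0],
)

```text
time_s: 16.05
position: [0.5115, -0.1463, 0.148]
ee_rot: [0.002, 0.882, 0.471, 0.002]
wrist_force: [-0.0, -1.2, 0.6]
width: 0.501
grasp_force: 0.0
```

```bash
python3 s.py; sed -i 's/<80 else/<120 else/' w.py; python3 w.py w9
python3 - <<'E'
import cv2; p=cv2.imread("pics/w9.png"); cv2.imwrite("pics/w9c.png",cv2.resize(p,(560,420)))
E
```

```text
t 16.05 p [ 0.5115 -0.1463  0.148 ] yaw_y -33.85 F [-0.01 -1.2   0.57] M [-0.016  0.002 -0.025] w 42.6 g 0.0 j7 -0.05
[ 0.5109 -0.1457  0.1462] j [-0.385  0.404  0.763  1.922 -0.343  0.944 -0.049]
[ 293  199   46   57 1714] [314.66511085 224.01283547]
ztop 0.0583
bar c [ 0.5075 -0.1462] size (36.7584114074707, 13.016841888427734) ang 56.33376693725586
[[0.4919, -0.1579], [0.5027, -0.1651], [0.5231, -0.1345], [0.5122, -0.1273]]
mark 86 [ 0.5021 -0.1557  0.0577] px [315.96511628 246.88372093]
captop 854 [ 0.4877118  -0.16737967] [ 0.52848608 -0.12571863] 0.02725251104965587
```

View pics/w9c.png

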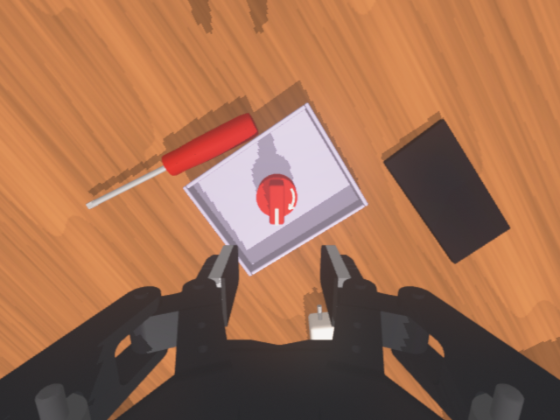

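The nut, at (277,196) in the picture, stands upright at the tray's centre with its top at z 0.058, which is the 4 mm floor plus 54 mm. The hand is clear and the screwdriver and phone are in place, so I'm handing in.

```bash
python3 -c "
from bench import *
print(sign_off())"
```

```text
the job is handed in; nothing more can be done
None
```

The red nut is off the fan and stands upright and released in the lilac tray, the other things were left in place, and the job is handed in (no verdict came back); at the stop the twist briefly read 0.31 N m, just past the 0.3 forcing limit, before I backed off.

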